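# Load the panel reader and crank its carriage home

## Robot

A 6-joint arm with a two-finger parallel gripper is mounted at the origin on the work surface. World frame = base frame: x ahead of the robot, y to its left, z up, the work surface at z = 0. Lengths are in mm, angles in rad, forces in N, time in s.
With the tool pointing down it reaches from about 275 to 825 mm from the base axis. Payload 4.9 kg.
Tool frame: the origin (TCP) lies at the very end of the fingers, on their centre line; the grasp point (between the pads) lies 19 mm behind it; z points along the fingers, y is the line along which they close (so a half turn about z gives the same grasp; the last joint's range is limited). The gripper opens to 85 mm and grips with 20 to 120 N. Pads are 22 mm wide; open, the fingers measure 114 mm over their backs; the gripper's body (76 mm by 85 mm) begins 54 mm behind the grasp point. The pads swing forward as they close: fully open they stand 13 mm farther back than shut.
Start: joints at [0.968, 0.326, -0.193, 1.052, 0, 1.437], TCP at [248.496, 490.681, 231.281] pointing down, gripper open.
Joint ranges: [-2.65, 2.65], [-0.97, 1.79], [-1.3, 1.35], [-1.93, 2.1], [-1.47, 1.37], [-3.14, 3.14]. Speed limits (rad/s): [2.57, 2.57, 3.14, 3.14, 3.14, 3.14].

## Interface

Orientations are given as [roll, pitch, yaw] about the fixed x, y, z axes, in that order (R = Rz(yaw) Ry(pitch) Rx(roll)).
In Python, from bench import bot, solve_ik, imaging gives the robot as it stands. Calls block until the motion is done:
- bot.move_ptp(position, orientation): joint-space move of the TCP to a pose.
- bot.movel(position, rot=None, max_speed=150, threshold=None): straight line of the TCP; rot=None keeps the orientation; max_speed is the mean speed in mm/s. With threshold (N) it stops when the force on the tool has changed by that much, and returns True; else False.
- bot.move_j(angles): joint-space move.
- bot.grip(opening, effort=None): opening from 0.0 (shut) to 1.0 (fully open); effort is the grip in N (None keeps the last); returns when the fingers have stopped.
- bot.dwell(seconds).
- solve_ik(position, orientation): joint angles nearest the present ones, or None.
- bot.get_state(): the state.
- imaging.capture(name): name is "scene" or "top"; returns the picture (420x560x3 uint8, blue, green, red); there is no depth.
- imaging.camera_model(name): a dict with "K" (3x3 intrinsics, pixels), "k1" (the pictures are not rectified: a ray, as slopes to the right and down, at radius r is drawn at 1 + k1 r^2 times it, then the intrinsics apply), "position" and "rotation" of the camera in the world. Camera axes: x right, y up, looking along -z (the intrinsics and any distortion apply to the point x, -y, -z); pixel columns grow to the right and rows downward; lengths in mm; the calibration is good to about 2 mm. A picture is of the moment at which its call begins. camera_model takes no time and is no camera call.
A pose or a line that the arm cannot do raises bot.IKError and nothing moves.
- bot.sign_off(): hands the job in; it is judged then, once.
The state is a dict: "t": time; "qpos": joint angles; "joint_velocities": joint speeds; "effort": joint torques, N m; "tcp_pos": TCP position; "orientation": TCP orientation; "contact_force": force on the tool from outside, world axes, zero at the start; "wrist_torque": the same for the moment, N m; "opening": opening from 0.0 (shut) to 1.0 (fully open); "gripper_force": force on a finger pad.
Only numpy, scipy, OpenCV 4.12 (cv2) and the standard library are available. Lean on these libraries where they do the work, as an engineer would, in place of code of your own. Each camera call takes 0.05 s, during which the arm holds its last target. There are 200 camera calls.

## Task

Wipe the empty carriage bed with the sprung white wiper, in one stroke with steady light pressure from the reader end to the red end, and put the wiper back on the blue mat; then lay every coated panel flat, lengthwise, in a marked slot between the fences (any slot, one each). Then fit the crank down onto the square shaft, wind it clockwise by its red knob until the carriage is fully home at the reader, and lay the crank back flat on the blue mat, knob up. Move the carriage only with the crank, and do not disturb the flask, beaker or jar.

Things in the scene. Friction and masses are not known exactly. Their poses are not given: they have to be found in the camera images.
- station: panel reader, fixed to the bench; may stand turned. Origin on the bench under the middle of its rails; z up, the rails run along its y. At +y a white reader box 78 mm high (y from 200 to 290 mm, x from -65 to 85 mm). A low base 110 mm wide (x) and 400 mm long carries the carriage. The white drive housing (66 x 70 mm, 74 mm high) stands at x = -115 mm, y = 0, with the shaft upright on it
- carriage (a joint): travel of the aluminium carriage along the station's +y, m: 0 at the loading end, 0.100 home at its stop beside the reader. Driven only by the shaft (30 mm per turn, self-locking)
- bed (a point): centre of the carriage's flat bed (moves with the carriage; axes as the station's), 45 mm above the bench. The bed is 250 mm long (y) and lies between two dark fences that stand 4.5 mm high, 60 mm apart (inner faces at x = -30 and +30 mm, each 8 mm thick), open at both ends. The -y end of the carriage has a red strip, the +y end faces the reader
- shaft (a joint): angle of the upright shaft, rad, growing clockwise seen from above; 0 to 20.94 (3.33 turns); starts between 0 and 2.5; 20.94 is the stop (carriage home). Needs about 0.14 N m to turn and stays where it is left
- shaft_seat (a point): on the shaft's axis at the top of its round collar (60 mm across), 80 mm above the bench; its x and y axes turn with the shaft and are square to the flats. The brass square end is 16 x 16 mm and rises 28 mm above this point
- crank: removable dark steel crank, 0.36 kg: 40 x 40 mm hub with a 19.5 mm square through hole, arm 22 mm wide and 24 mm thick out to x = 92 mm, red knob at x = 75 mm. Origin at the centre of the hole on the underside; x along the arm, z up (knob side); hole sides along x and y: fits at any quarter turn. Balances at x = 25 mm; arm free to grip from x = 20 to 62 mm. Seated, it turns clear above the loaded panels
- crank_knob (a point): top of the crank's red knob: upright cylinder 26 mm across, 36 mm high, standing on the arm, its top 60.5 mm above the crank's underside, 75 mm from the hole's axis; it spins freely on its pin, so it can be held without turning the hand while winding
- wiper: white hand wiper, 0.19 kg: 68 x 44 mm (x, y), 60 mm high, a grip ridge on top 60 mm long (x), 22 mm wide (y), from 30 to 60 mm high. Origin at the centre of the underside of its grey pad (spring relaxed); x along its length. The pad is sprung: it begins to yield upwards at about 3 N and gives 8 mm, at about 10 N; the body bottoms beyond that
- tool_mat: blue mat flush on the bench, 200 x 220 mm (x, y), origin at its centre: the home of wiper and crank
- slot1 (a point): centre of slot 1 on the bed's surface, marked by two black lines across the bed 68 mm apart (moves with the carriage; axes as the station's); slots lie 80 mm apart along y at -80 mm from the bed's centre
- slot2 (a point): centre of slot 2 on the bed's surface, marked by two black lines across the bed 68 mm apart (moves with the carriage; axes as the station's); slots lie 80 mm apart along y at 0 mm from the bed's centre
- slot3 (a point): centre of slot 3 on the bed's surface, marked by two black lines across the bed 68 mm apart (moves with the carriage; axes as the station's); slots lie 80 mm apart along y at 80 mm from the bed's centre
- panel_a: coated test panel, a rigid block 64 x 44 x 18 mm (x, y, z), 0.1 to 0.2 kg, its top coated orange; origin at the centre of its underside, x along the 64 mm side. May be absent
- panel_b: coated test panel, a rigid block 64 x 44 x 18 mm (x, y, z), 0.1 to 0.2 kg, its top coated yellow; origin at the centre of its underside, x along the 64 mm side. May be absent
- panel_c: coated test panel, a rigid block 64 x 44 x 18 mm (x, y, z), 0.1 to 0.2 kg, its top coated green; origin at the centre of its underside, x along the 64 mm side. May be absent
- flask: stoppered amber flask, 90 mm across, 186 mm high, origin at its foot; bystander
- beaker: small glass beaker 64 mm across, 85 mm high, origin at its foot; bystander
- bottle: amber jar 56 mm across, 110 mm high, origin at its foot; bystander
Not all that is in view belongs to the job. What is shaped like the crank but green or pink is not meant.

How it is judged (in metres and radians):
On the way, in this order (a step that is already met when the one before it is completed fails the run):
1. pad pressed on the bed at the reader end (y of wiper in the frame of bed above 0.072 m and x of wiper in the frame of bed between -0.012 and 0.012 m and angle between wiper's own z axis and vertical below 0.15 rad and contact force between wiper and station between 2.6 and 20 N), for 0.1 s.
2. pad wiping on along the bed, pressed down (y of wiper in the frame of bed between 0.02 and 0.06 m and x of wiper in the frame of bed between -0.012 and 0.012 m and angle between wiper's own z axis and vertical below 0.15 rad and contact force between wiper and station between 2.6 and 20 N), for 0.03 s.
3. pad wiping on along the bed, pressed down (y of wiper in the frame of bed between -0.02 and 0.02 m and x of wiper in the frame of bed between -0.012 and 0.012 m and angle between wiper's own z axis and vertical below 0.15 rad and contact force between wiper and station between 2.6 and 20 N), for 0.03 s.
4. pad wiping on along the bed, pressed down (y of wiper in the frame of bed between -0.06 and -0.02 m and x of wiper in the frame of bed between -0.012 and 0.012 m and angle between wiper's own z axis and vertical below 0.15 rad and contact force between wiper and station between 2.6 and 20 N), for 0.03 s.
5. pad reaches the red end, pressed down (y of wiper in the frame of bed below -0.072 m and x of wiper in the frame of bed between -0.012 and 0.012 m and angle between wiper's own z axis and vertical below 0.15 rad and contact force between wiper and station between 2.6 and 20 N), for 0.03 s.
6. wiper back on the mat and every panel in a slot, let go, before the carriage is wound (((y of panel_a in the frame of slot1 between -0.009 and 0.009 m and x of panel_a in the frame of slot1 between -0.01 and 0.01 m and z of panel_a in the frame of slot1 between -0.003 and 0.003 m) or (y of panel_a in the frame of slot2 between -0.009 and 0.009 m and x of panel_a in the frame of slot2 between -0.01 and 0.01 m and z of panel_a in the frame of slot2 between -0.003 and 0.003 m) or (y of panel_a in the frame of slot3 between -0.009 and 0.009 m and x of panel_a in the frame of slot3 between -0.01 and 0.01 m and z of panel_a in the frame of slot3 between -0.003 and 0.003 m)) and angle between the x axis of each of panel_a, panel_b, panel_c and the y axis of station, either way round below 0.12 rad and angle between each of panel_a, panel_b, panel_c's own z axis and vertical below 0.05 rad and linear speed of each of panel_a, panel_b, panel_c below 0.03 m/s and contact force between each of panel_a, panel_b, panel_c, wiper and the fingers below 0.3 N and ((y of panel_b in the frame of slot1 between -0.009 and 0.009 m and x of panel_b in the frame of slot1 between -0.01 and 0.01 m and z of panel_b in the frame of slot1 between -0.003 and 0.003 m) or (y of panel_b in the frame of slot2 between -0.009 and 0.009 m and x of panel_b in the frame of slot2 between -0.01 and 0.01 m and z of panel_b in the frame of slot2 between -0.003 and 0.003 m) or (y of panel_b in the frame of slot3 between -0.009 and 0.009 m and x of panel_b in the frame of slot3 between -0.01 and 0.01 m and z of panel_b in the frame of slot3 between -0.003 and 0.003 m)) and ((y of panel_c in the frame of slot1 between -0.009 and 0.009 m and x of panel_c in the frame of slot1 between -0.01 and 0.01 m and z of panel_c in the frame of slot1 between -0.003 and 0.003 m) or (y of panel_c in the frame of slot2 between -0.009 and 0.009 m and x of panel_c in the frame of slot2 between -0.01 and 0.01 m and z of panel_c in the frame of slot2 between -0.003 and 0.003 m) or (y of panel_c in the frame of slot3 between -0.009 and 0.009 m and x of panel_c in the frame of slot3 between -0.01 and 0.01 m and z of panel_c in the frame of slot3 between -0.003 and 0.003 m)) and x of wiper in the frame of tool_mat between -0.1 and 0.1 m and y of wiper in the frame of tool_mat between -0.11 and 0.11 m and height (world z) of wiper below 0.004 m and value of joint carriage below 0.03 m), for 0.3 s.
7. crank fitted down onto the square shaft, carriage not yet wound (horizontal distance between crank and shaft_seat below 0.005 m and z of crank in the frame of shaft_seat between -0.004 and 0.004 m and angle between crank's own z axis and vertical below 0.1 rad and value of joint carriage below 0.03 m), for 0.2 s.
8. crank carries the carriage through half its way (horizontal distance between crank and shaft_seat below 0.005 m and z of crank in the frame of shaft_seat between -0.004 and 0.004 m and angle between crank's own z axis and vertical below 0.1 rad and value of joint carriage between 0.038 and 0.062 m), for 0.05 s.
9. carriage wound home with the crank on the shaft (horizontal distance between crank and shaft_seat below 0.005 m and z of crank in the frame of shaft_seat between -0.004 and 0.004 m and angle between crank's own z axis and vertical below 0.1 rad and value of joint carriage above 0.096 m), for 0.2 s.
At the end, for the whole second after the job is handed in: Carriage within 4 mm of its home stop; every panel flat in a slot (within 9 mm along the bed, 10 mm across, 0.12 rad), let go; crank (hole and knob) and wiper lying flat and upright within the blue mat, at rest (value of joint carriage above 0.096 m and ((y of panel_a in the frame of slot1 between -0.009 and 0.009 m and x of panel_a in the frame of slot1 between -0.01 and 0.01 m and z of panel_a in the frame of slot1 between -0.003 and 0.003 m) or (y of panel_a in the frame of slot2 between -0.009 and 0.009 m and x of panel_a in the frame of slot2 between -0.01 and 0.01 m and z of panel_a in the frame of slot2 between -0.003 and 0.003 m) or (y of panel_a in the frame of slot3 between -0.009 and 0.009 m and x of panel_a in the frame of slot3 between -0.01 and 0.01 m and z of panel_a in the frame of slot3 between -0.003 and 0.003 m)) and angle between the x axis of each of panel_a, panel_b, panel_c and the y axis of station, either way round below 0.12 rad and angle between each of panel_a, panel_b, panel_c's own z axis and vertical below 0.05 rad and linear speed of each of panel_a, panel_b, panel_c below 0.03 m/s and contact force between each of panel_a, panel_b, panel_c and the fingers below 0.3 N and ((y of panel_b in the frame of slot1 between -0.009 and 0.009 m and x of panel_b in the frame of slot1 between -0.01 and 0.01 m and z of panel_b in the frame of slot1 between -0.003 and 0.003 m) or (y of panel_b in the frame of slot2 between -0.009 and 0.009 m and x of panel_b in the frame of slot2 between -0.01 and 0.01 m and z of panel_b in the frame of slot2 between -0.003 and 0.003 m) or (y of panel_b in the frame of slot3 between -0.009 and 0.009 m and x of panel_b in the frame of slot3 between -0.01 and 0.01 m and z of panel_b in the frame of slot3 between -0.003 and 0.003 m)) and ((y of panel_c in the frame of slot1 between -0.009 and 0.009 m and x of panel_c in the frame of slot1 between -0.01 and 0.01 m and z of panel_c in the frame of slot1 between -0.003 and 0.003 m) or (y of panel_c in the frame of slot2 between -0.009 and 0.009 m and x of panel_c in the frame of slot2 between -0.01 and 0.01 m and z of panel_c in the frame of slot2 between -0.003 and 0.003 m) or (y of panel_c in the frame of slot3 between -0.009 and 0.009 m and x of panel_c in the frame of slot3 between -0.01 and 0.01 m and z of panel_c in the frame of slot3 between -0.003 and 0.003 m)) and x of crank in the frame of tool_mat between -0.1 and 0.1 m and y of crank in the frame of tool_mat between -0.11 and 0.11 m and height (world z) of each of crank, wiper below 0.004 m and x of crank_knob in the frame of tool_mat between -0.1 and 0.1 m and y of crank_knob in the frame of tool_mat between -0.11 and 0.11 m and height (world z) of crank_knob below 0.065 m and angle between each of crank, wiper's own z axis and vertical below 0.08 rad and x of wiper in the frame of tool_mat between -0.1 and 0.1 m and y of wiper in the frame of tool_mat between -0.11 and 0.11 m and linear speed of each of crank, wiper below 0.02 m/s); the robot touches nothing.
It fails at once if a bystander is disturbed (distance of any of flask, beaker, bottle from where it was at the start of the episode above 0.025 m).
It fails at once if the wiper is pressed brutally on the station (contact force between wiper and station above 40 N).
It fails at once if fingers push hard on the station instead of using the crank (contact force between the fingers and station above 20 N).
Of panel_a, panel_b, panel_c only 1 to 3 are there at a start; the rules pass over those that are not, and their reading is None.
At some moment in a run one of panel_a, panel_b, panel_c, crank may be knocked a few centimetres aside while the robot is not near it.
It also fails if it takes over 210 s, if anything falls off the work surface, if the arm or the gripper's body presses on something with over 40 N, if the wrist force passes 120 N, or if a joint passes its speed limit or range.

## Working session

There is one attempt and no reset: what is moved stays moved. The work goes in short steps, each a Python script; the robot and the scene stay as the last script left them, time stands still between calls to the robot, and variables do not carry over. Pictures are saved under pics/ and viewed, at most 14 in all, crops included, and the job is handed in when it is done.

```bash
ls; mkdir -p pics; python3 - <<'E'
from bench import bot, imaging
import cv2
for n in ("scene","top"):
    cv2.imwrite(f"pics/{n}0.png", imaging.capture(n)); m=imaging.camera_model(n); print(n,m)
print(bot.get_state())
E
```

```text
pics
scene {'K': array([[526.49985705,   0.        , 284.0407538 ],
       [  0.        , 526.49985705, 214.28987047],
       [  0.        ,   0.        ,   1.        ]]), 'k1': -0.0391479759726463, 'position': array([1928.46675841, -510.08260501, 1037.26146311]), 'rotation': array([ 0.99030657, -0.015602  ,  1.30165901])}
top {'K': array([[477.53679759,   0.        , 273.85304144],
       [  0.        , 477.53679759, 211.56467104],
       [  0.        ,   0.        ,   1.        ]]), 'k1': -0.0940061815850538, 'position': array([ 302.70198804,  -96.5886549 , 1437.17684396]), 'rotation': array([ 0.14213685, -0.0243385 , -1.56181636])}
{'t': 0.1, 'qpos': array([ 9.67791400e-01,  3.26885090e-01, -1.93481430e-01,  1.05201633e+00,
        9.66791900e-06,  1.43654677e+00]), 'joint_velocities': array([-0.00051517, -0.00209023,  0.00283133,  0.00226254, -0.00162368,
        0.00024152]), 'effort': array([ 3.59322694e-04, -4.44239259e+01,  2.63038212e+01,  7.90343271e-03,
       -1.18243006e-04,  4.51202212e-06]), 'tcp_pos': array([248.18680774, 490.22839091, 230.5727344 ]), 'orientation': array([-3.14002170e+00, -2.21931847e-04,  2.67283710e+00]), 'contact_force': array([-0.14175046,  0.29682954, -0.42439269]), 'wrist_torque': array([0.07084937, 0.01006633, 0.04444853]), 'gripper_force': 0.0, 'opening': 0.9999283325691822}
```

View pics/top0.png

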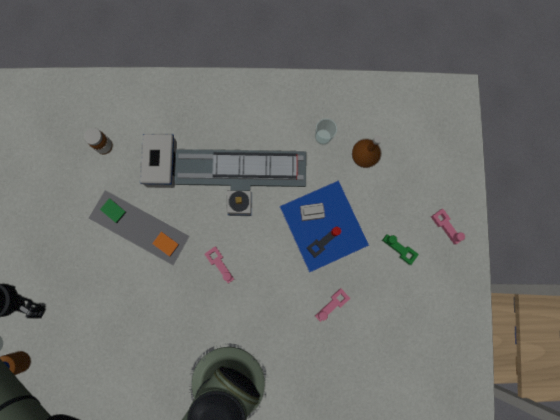

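View pics/scene0.png

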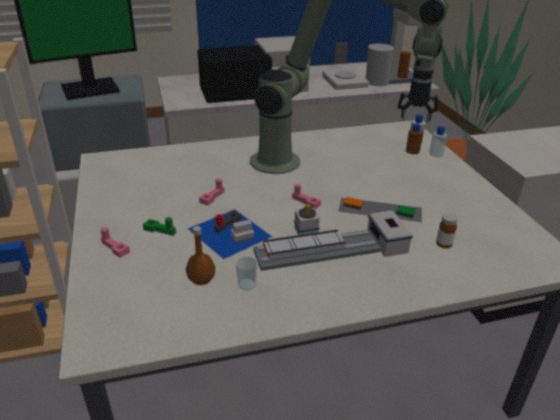

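The top view shows:
- **Station:** reader box at (157,158), carriage with red strip at (297,167), shaft at (239,202).
- **Mat:** wiper at (313,211), crank hub at (316,249), red knob at (336,231).
- **Panels:** green at (112,210) and orange at (165,243), with no yellow one visible.
- **Bystanders:** jar (100,142), beaker (325,131), flask (366,150).

Next I'll take measurements and an enlarged crop.

```bash
cat > h.py <<'E'
import numpy as np, cv2
from scipy.spatial.transform import Rotation as R
from bench import bot, solve_ik, imaging
def pix2w(px, z, cam="top"):
    m=imaging.camera_model(cam); K=m["K"]; k=m["k1"]
    p=np.atleast_2d(np.asarray(px,float)); d=np.c_[(p[:,0]-K[0,2])/K[0,0],(p[:,1]-K[1,2])/K[1,1]]
    u=d.copy()
    for _ in range(20): u=d/(1+k*(u**2).sum(1,keepdims=True))
    r=R.from_euler("xyz",m["rotation"]).apply(np.c_[u[:,0],-u[:,1],-np.ones(len(u))])
    c=m["position"]; return c+r*((z-c[2])/r[:,2])[:,None]
def w2pix(P,cam="top"):
    m=imaging.camera_model(cam); K=m["K"]
    q=R.from_euler("xyz",m["rotation"]).inv().apply(np.atleast_2d(P)-m["position"])
    u=np.c_[q[:,0],-q[:,1]]/-q[:,2:]; u=u*(1+m["k1"]*(u**2).sum(1,keepdims=True))
    return u*K[0,0]+K[:2,2]
def blobs(mask, amin=15):
    n,l,s,c=cv2.connectedComponentsWithStats(mask.astype(np.uint8))
    return [(s[i,4],c[i],l==i) for i in range(1,n) if s[i,4]>=amin]
def rect(mask, z, cam="top"):
    "min-area rectangle of a mask cast on plane z: centre, sides, yaw of long side"
    ct=max(cv2.findContours(mask.astype(np.uint8),cv2.RETR_EXTERNAL,cv2.CHAIN_APPROX_NONE)[0],key=cv2.contourArea)[:,0]
    w=pix2w(ct,z,cam)[:,:2].astype(np.float32); (c,(a,b),t)=cv2.minAreaRect(w)
    if a<b: a,b,t=b,a,t+90
    return np.round(c,1),(round(a),round(b)),round((np.radians(t)+np.pi/2)%np.pi-np.pi/2,3)
def hsv(img): return [x.astype(int) for x in cv2.split(cv2.cvtColor(img,cv2.COLOR_BGR2HSV))]
E
python3 - <<'E'
from h import *
im=cv2.imread("pics/top0.png"); H,S,V=hsv(im)
def show(n,m,z,a=15):
    for A,c,b in blobs(m,a): print(n,A,np.round(c,1),rect(b,z),"S",int(S[b].mean()),"V",int(V[b].mean()))
show("blue",(H>100)&(H<125)&(S>150)&(V>60),0,200)
show("green",(H>40)&(H<80)&(S>150)&(V>50),22,30)
show("orange",(H>5)&(H<20)&(S>180)&(V>120),22,30)
show("yellow",(H>22)&(H<35)&(S>120)&(V>80),22,8)
show("red",((H<5)|(H>174))&(S>150)&(V>80),60,8)
show("tray",(S<30)&(V>80)&(V<115),0,300)
c=cv2.resize(im[135:260,135:295],None,fx=5,fy=5,interpolation=cv2.INTER_CUBIC)[:600]
cv2.imwrite("pics/c1.png",c)
c=cv2.resize(im[160:280,245:375],None,fx=5,fy=5,interpolation=cv2.INTER_CUBIC); c=np.clip(c*1.4,0,255).astype(np.uint8)
cv2.imwrite("pics/c2.png",c)
E
```

```text
blue 3722 [325.1 225.8] (array([ 468.1, -282.4]), (215, 195), np.float64(0.428)) S 197 V 118
green 234 [112.9 210.3] (array([503.5, 354.9]), (61, 39), np.float64(0.887)) S 156 V 96
green 278 [399.9 248.2] (array([ 399.8, -506.6]), (109, 37), np.float64(0.933)) S 168 V 87
orange 277 [165.2 243.6] (array([405.8, 192.4]), (62, 40), np.float64(0.967)) S 195 V 145
red 54 [335.8 230.8] (array([ 446.7, -309.8]), (24, 20), np.float64(-1.561)) S 206 V 118
tray 53963 [355.4  77.9] (array([ 742.7, -173.7]), (1936, 1012), np.float64(-1.544)) S 9 V 84
tray 359 [261.6 156.7] (array([694.3, -39.3]), (413, 107), np.float64(1.309)) S 17 V 95
tray 621 [204.5 165.5] (array([647.3,  50.9]), (249, 89), np.float64(1.517)) S 16 V 99
tray 2485 [138.8 227.2] (array([456.9, 281. ]), (301, 101), np.float64(1.089)) S 6 V 92
tray 1166 [517.2 408.4] (array([-105.1, -885.1]), (243, 94), np.float64(1.103)) S 9 V 90
```

View pics/c1.png

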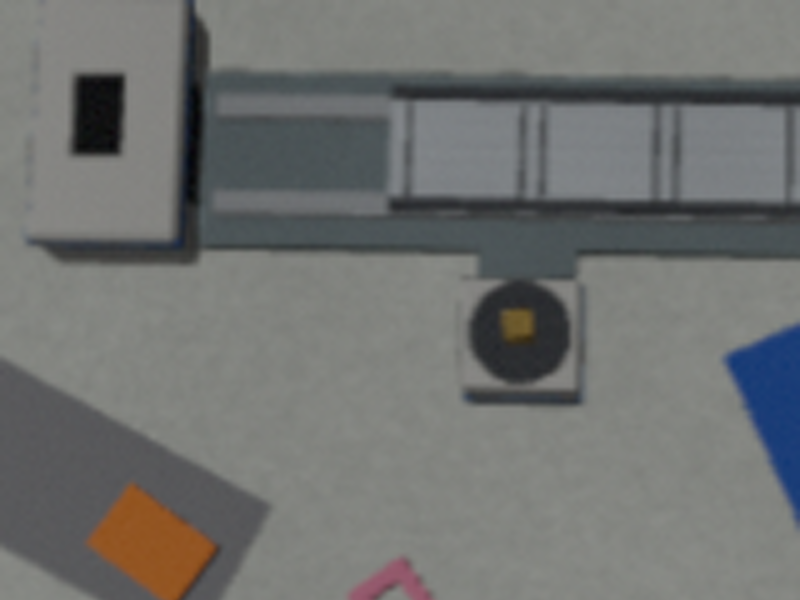

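View pics/c2.png

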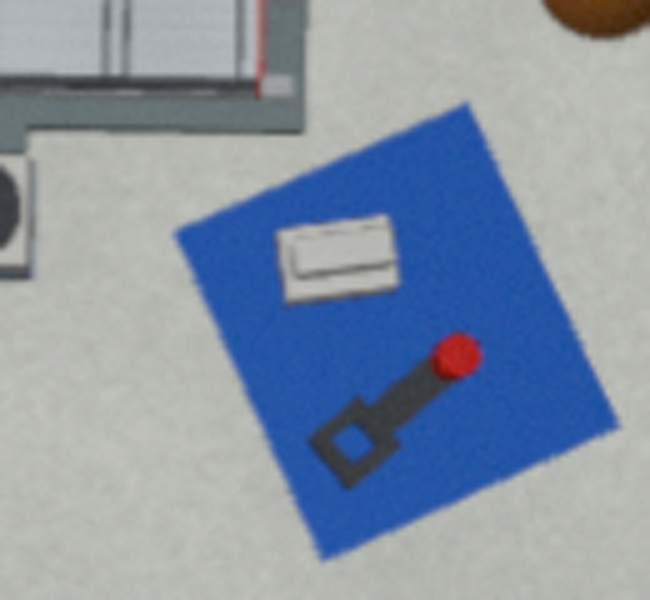

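The crops show:
- **Slots and fences:** three slots bounded by dark fences, with the lower fence from c1 (390,204) to c2 (262,90).
- **Shaft:** brass square at c1 (517,323) on the collar centred at (520,332).
- **Wiper:** ridge at c2 (342,250).
- **Crank:** hole at c2 (352,442), knob at (457,356).

Now I'll measure the station frame precisely.

```bash
cat >> h.py <<'E'
def u8(img,x0,y0,x1,y1,f=8): return cv2.resize(img[y0:y1,x0:x1],None,fx=f,fy=f,interpolation=cv2.INTER_CUBIC)
E
python3 - <<'E'
from h import *
im=cv2.imread("pics/top0.png"); H,S,V=hsv(im); g=cv2.cvtColor(im,cv2.COLOR_BGR2GRAY).astype(float)
# fences: darkest row per column (subpixel centroid) above / below the bed
for n,(r0,r1) in dict(far=(150,158),near=(172,181)).items():
    P=[]
    for c in range(217,292):
        s=np.clip(75-g[r0:r1,c],0,None)
        if s.sum()>10: P.append((c,(s*np.arange(r0,r1)).sum()/s.sum()))
    w=pix2w(P,49.5); k=np.polyfit(w[:,1],w[:,0],1); r=w[:,0]-np.polyval(k,w[:,1])
    print(n,len(P),"x at y=0",k[1],"slope",k[0],"res",r.std(), "ends y",w[0,1],w[-1,1])
# slot lines across bed: profile along mid row
rows=slice(160,172); prof=g[rows].mean(0)[208:305]; base=cv2.blur(prof.reshape(1,-1),(9,1))[0]
mn=[i for i in range(2,95) if prof[i]<prof[i-1] and prof[i]<=prof[i+1] and prof[i]<base[i]-4]
for i in mn:
    a,b,c=prof[i-1:i+2]; x=208+i+0.5*(a-c)/(a-2*b+c); print("line px",round(x,2),pix2w((x,165.5),45)[0][:2].round(1))
red=((H<8)|(H>170))&(S>70); red[:, :285]=0; red[:,310:]=0; red[:140]=0; red[190:]=0
print("red",[ (A,pix2w(c,45)[0][:2].round(1)) for A,c,b in blobs(red,5)])
br=(H>10)&(H<30)&(S>90); sub=np.zeros_like(br); sub[190:210,228:250]=br[190:210,228:250]
print("brass",[ (A,c.round(1),pix2w(c,108)[0][:2].round(1),rect(b,108)) for A,c,b in blobs(sub,5)])
col=np.zeros_like(br); col[186:215,225:252]=(V<70)[186:215,225:252]|sub[186:215,225:252]
for A,c,b in blobs(col,50): print("collar",A,c.round(1),pix2w(c,80)[0][:2].round(1),rect(b,80))
wh=(S<25)&(V>125); 
for A,c,b in blobs(wh,60): print("white",A,c.round(1),rect(b,60))
# crank
ck=np.zeros_like(br); ck[222:262,300:342]=(V<75)[222:262,300:342]
for A,c,b in blobs(ck,40): print("crank",A,c.round(1),pix2w(c,24)[0][:2].round(1),rect(b,24))
print("hole",pix2w((245+352/5-.4,160+442/5-.4),24)[0].round(1))
# scene triangulation of panel height
sc=cv2.imread("pics/scene0.png"); Hs,Ss,Vs=hsv(sc)
for n,m in dict(o=(Hs>5)&(Hs<20)&(Ss>180)&(Vs>120),g=(Hs>40)&(Hs<80)&(Ss>120)&(Vs>50),r=((Hs<5)|(Hs>174))&(Ss>150)&(Vs>80)).items():
    print(n,[(A,c.round(1),pix2w(c,20,"scene")[0][:2].round(1)) for A,c,b in blobs(m,12)])
E
```

```text
far 75 x at y=0 676.5490348146603 slope 0.0022589817517761636 res 0.3490339026910898 ends y 42.92780476497954 -178.39052833363405
near 75 x at y=0 606.6339822597856 slope 0.002736048985941443 res 0.5743027780559962 ends y 40.97549715317295 -178.62052386571725
line px 216.18 [639.   44.7]
line px 239.0 [639.9 -23.3]
line px 243.02 [640.1 -35.4]
line px 265.84 [ 641.  -103.5]
line px 269.86 [ 641.2 -115.5]
line px 292.47 [ 642.3 -183.2]
line px 298.35 [ 642.5 -200.8]
red []
brass [(np.int32(41), array([238.3, 199.9]), array([525.3, -26.6]), (array([524.9, -25.8]), (17, 17), np.float64(0.019)))]
collar 306 [238.7 200.9] [527.1 -26.3] (array([528.2, -25.8]), (55, 55), np.float64(0.017))
white 143560 [246.7 242.9] (array([423.2, -16.5]), (1502, 1042), np.float64(-1.569))
white 91 [323.7 134.1] (array([ 737.2, -276.2]), (41, 26), np.float64(1.301))
white 357 [227.4 164.6] (array([639. ,   8.7]), (59, 52), np.float64(-1.558))
white 348 [254.6 165.2] (array([638.5, -69.8]), (56, 55), np.float64(-1.558))
white 355 [281.5 165.5] (array([ 638.2, -149.8]), (57, 52), np.float64(-1.556))
white 125
[... 339 characters left out ...]
13), array([514.7,  33.3]), array([-1610.2,  2352. ])), (np.int32(12), array([469.8,  49.6]), array([-1270.7,  1735.4])), (np.int32(26), array([508.1,  65.8]), array([-891.3, 1779.7])), (np.int32(15), array([461.8,  72.1]), array([-838.5, 1407.4])), (np.int32(13), array([506.4,  72.8]), array([-770.3, 1681.3])), (np.int32(13), array([491.7,  78.7]), array([-689.9, 1521.2])), (np.int32(12), array([453.9,  83.8]), array([-656.4, 1243.7])), (np.int32(18), array([495.9,  84.2]), array([-598.6, 1488. ])), (np.int32(116), array([405.6, 210. ]), array([516.3, 349.8])), (np.int32(279), array([159.8, 226. ]), array([ 404.7, -510.5]))]
r [(np.int32(36), array([219.3, 218.6]), array([ 409.3, -307.6]))]
```

```bash
cat >> h.py <<'E'
BED=np.array([642.,-69.5]); SYAW=np.pi/2   # station y direction ~ world y (turned -0.0025)
SHAFT=np.array([526.8,-26.4])
def pose(x,y,z,yaw,half=True):
    "move_ptp above/at a pose, tool down, picking the nearer of the two equivalent yaws; returns rot"
    q0=bot.get_state()["qpos"]; best=None
    for k in (0,np.pi,-np.pi) if half else (0,):
        r=[np.pi,0,yaw+k]; q=solve_ik([x,y,z],r)
        if q is not None:
            c=np.abs(np.asarray(q)-q0).max()+0.3*abs(q[5])
            if best is None or c<best[0]: best=(c,r)
    bot.move_ptp([x,y,z],best[1]); return best[1]
def st(*a):
    s=bot.get_state(); print(*a,"t",round(s["t"],1),"tcp",s["tcp_pos"].round(1),"yaw",round(s["orientation"][2],3),"F",s["contact_force"].round(1),"op",round(s["opening"],3),"gf",round(s["gripper_force"],1)); return s
E
python3 - <<'E'
from h import *
r=pose(509.6,-240.3,130,-1.457); st("above")
bot.grip(0.6)
bot.movel([509.6,-240.3,34],max_speed=100); st("down")
bot.grip(0.0,60); st("grip")
bot.movel([509.6,-240.3,150]); st("up")
r=pose(BED[0],BED[1]+82,150,SYAW); st("over bed")
cv2.imwrite("pics/t1.png",imaging.capture("top")); im=cv2.imread("pics/t1.png")
cv2.imwrite("pics/c3.png",u8(im,180,110,310,220,5))
E
```

```text
above t 2.9 tcp [ 510.  -239.5  130.2] yaw 1.686 F [-0.2  0.3  0.6] op 1.002 gf 0.0
down t 4.4 tcp [ 510.1 -240.7   34.6] yaw 1.685 F [-0.3 -0.4  0.3] op 0.597 gf 0.0
grip t 4.8 tcp [ 509.6 -240.5   34.4] yaw 1.685 F [-0.4 -0.5  1.7] op 0.245 gf 60.5
up t 5.7 tcp [ 509.  -239.8  149. ] yaw 1.685 F [ 0.2  0.7 -2.7] op 0.245 gf 60.0
over bed t 6.8 tcp [641.5  11.5 149.5] yaw 1.57 F [ 0.6 -0.8 -2.3] op 0.245 gf 60.0
```

View pics/c3.png

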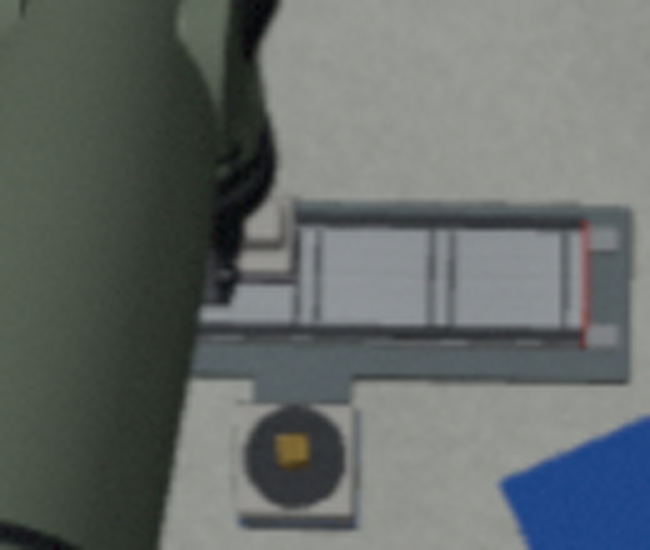

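The crop shows the wiper held over the bed's reader end, with its free end at c3 (292,240), lengthwise along the rails. Next I'll press and stroke.

```bash
python3 - <<'E'
from h import *
x,y=BED[0],BED[1]+82
bot.movel([x,y,90],max_speed=100); s0=st("near")
f0=s0["contact_force"][2]
hit=bot.movel([x,y,73],max_speed=12,threshold=4); s=st("touch",hit)
z=s["tcp_pos"][2]
for _ in range(4):
    df=bot.get_state()["contact_force"][2]-f0
    if df>5: break
    z-=1.5; bot.movel([x,y,z],max_speed=15); bot.dwell(.1)
bot.dwell(.3); s=st("pressed")
d=[s["contact_force"][2]-f0]
bot.movel([x-0.2,y-41,z],max_speed=50); st("mid1")
bot.movel([x-0.2,BED[1],z],max_speed=50); st("mid2")
bot.movel([x-0.4,BED[1]-41,z],max_speed=50); st("mid3")
bot.movel([x-0.4,BED[1]-82,z],max_speed=50); st("end"); bot.dwell(.3); st("end")
E
```

```text
near t 7.6 tcp [642.4  12.3  90.5] yaw 1.57 F [ 0.  -0.4 -1.5] op 0.248 gf 60.0
touch True t 8.5 tcp [641.8  12.5  78.2] yaw 1.571 F [ 0.9 -0.4  4.2] op 0.244 gf 60.7
pressed t 8.8 tcp [641.9  12.5  78. ] yaw 1.571 F [ 2.7 -0.9  3.1] op 0.245 gf 60.7
mid1 t 9.8 tcp [641.7 -29.4  78.2] yaw 1.57 F [ 0.  -1.3  2.7] op 0.246 gf 60.7
mid2 t 10.8 tcp [641.9 -70.4  78.4] yaw 1.57 F [-0.8 -1.4  3.1] op 0.249 gf 60.7
mid3 t 11.7 tcp [ 641.7 -111.4   78.4] yaw 1.57 F [-0.5 -1.   2.4] op 0.246 gf 60.7
end t 12.7 tcp [ 641.7 -152.4   78.4] yaw 1.57 F [ 0.5 -1.7  3.6] op 0.244 gf 60.6
end t 13.0 tcp [ 641.7 -152.2   78.4] yaw 1.57 F [-0.4 -2.   3. ] op 0.245 gf 60.7
```

Pressed force was about 4.6 N throughout the stroke, within the allowed range. Next the wiper goes back, and I'll re-look at the panels.

```bash
cat >> h.py <<'E'
def panels(tag):
    cv2.imwrite(f"pics/{tag}.png",imaging.capture("top")); im=cv2.imread(f"pics/{tag}.png"); H,S,V=hsv(im); out={}
    for n,m in dict(orange=(H>5)&(H<20)&(S>180)&(V>100),green=(H>40)&(H<80)&(S>110)&(V>50)).items():
        for A,c,b in blobs(m,100):
            if c[0]<300 and rect(b,18)[1][0]<75: out[n]=(A,pix2w(c,18)[0][:2].round(1),)+rect(b,18)
    print(out); return out
E
python3 - <<'E'
from h import *
bot.movel([BED[0],BED[1]-82,130]); st("lift")
pose(509.6,-240.3,90,1.685)
bot.movel([509.6,-240.3,45],max_speed=100)
print(bot.movel([509.6,-240.3,31.5],max_speed=20,threshold=3)); st("set")
bot.grip(0.5); bot.movel([509.6,-240.3,150]); st("up")
bot.move_ptp([400,-100,250],[np.pi,0,1.57]) 
panels("t2"); im=cv2.imread("pics/t2.png")
cv2.imwrite("pics/c4.png",u8(im,80,110,380,300,2.6))
E
```

```text
lift t 13.5 tcp [ 641.6 -150.9  129.2] yaw 1.571 F [-0.  -0.1 -2.4] op 0.242 gf 60.0
True
set t 15.4 tcp [ 509.7 -240.4   33.2] yaw 1.685 F [-0.3  0.   2.2] op 0.242 gf 60.7
up t 16.6 tcp [ 509.  -239.9  149.1] yaw 1.685 F [-0.3  0.8 -0.7] op 0.501 gf 0.0
{'orange': (np.int32(278), array([405.9, 193.1]), array([406. , 193.1]), (62, 40), np.float64(0.967)), 'green': (np.int32(297), array([504., 357.]), array([503.8, 357.1]), (64, 43), np.float64(0.906))}
```

View pics/c4.png

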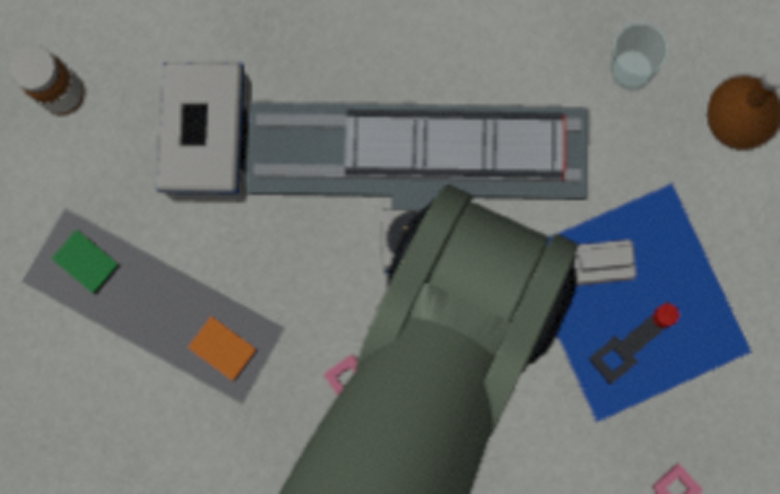

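The wiper is back on the mat upright at c4 (605,260), the crank is undisturbed, and the panels are green at c4 (86,261) and orange at (222,348). Next I'll pick orange for slot 2.

```bash
cat >> h.py <<'E'
def pick(c,yaw,z=4.,op=0.75):
    bot.grip(op); pose(c[0],c[1],90,yaw); bot.movel([*c,z],max_speed=90); bot.grip(0,50); s=st("grip")
    bot.movel([*c,120]); st("lifted"); return s["tcp_pos"][2]
def place(c,yaw,z):
    pose(c[0],c[1],120,yaw); bot.movel([*c,z+8],max_speed=100)
    print("touch",bot.movel([*c,z-3],max_speed=15,threshold=3)); s=st("placed")
    bot.grip(min(1,s["opening"]+.12)); bot.movel([*c,130]); st("left")
E
python3 - <<'E'
from h import *
bot.move_ptp([406,193.1,150],[np.pi,0,0.967])
z=pick((406.,193.1),0.967)
place((BED[0],BED[1]),SYAW,z+45)
pose(420,150,200,SYAW)
panels("t3"); im=cv2.imread("pics/t3.png")
cv2.imwrite("pics/c5.png",u8(im,80,130,310,270,3.4))
E
```

```text
grip t 20.8 tcp [406.5 193.3   4.8] yaw 0.967 F [-0.3 -0.9  5.3] op 0.502 gf 51.1
lifted t 21.8 tcp [405.3 192.9 119.3] yaw 0.967 F [ 0.2  1.1 -1.3] op 0.499 gf 50.8
touch True
placed t 24.4 tcp [642.1 -69.6  49.9] yaw 1.571 F [-1.4  0.   4.1] op 0.5 gf 51.5
left t 25.4 tcp [641.5 -69.4 129.3] yaw 1.571 F [ 0.2  0.2 -0.4] op 0.619 gf 0.0
{'orange': (np.int32(278), array([652.4, -67.3]), array([653.4, -67.5]), (61, 41), np.float64(-1.557))}
```

View pics/c5.png

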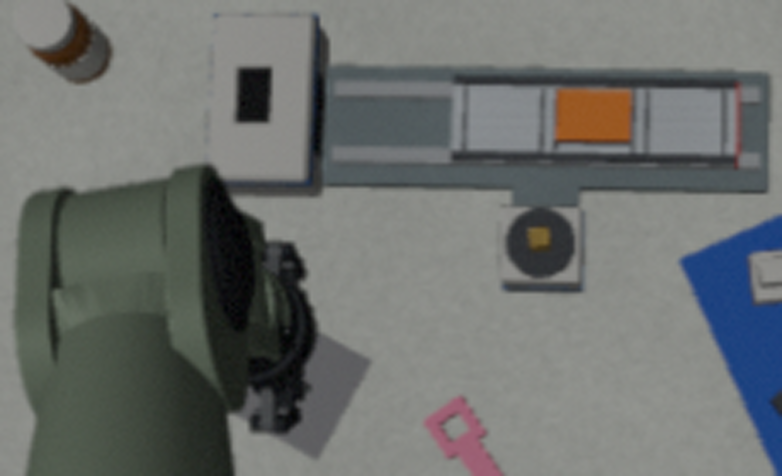

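Orange sits in slot 2 at c5 (595,116), between the lines and fences; cast at its top height it is within about 1.5 mm of the slot centre. Next is green.

```bash
python3 - <<'E'
from h import *
pose(440,40,220,SYAW)
p=panels("t4")
g=p.get("green")
c=tuple(map(float,g[1])); assert np.hypot(c[0]-504,c[1]-357)<60 and abs(g[3][0]-62)<7
z=pick(c,float(g[4]))
place((BED[0],BED[1]+80),SYAW,z+45)
pose(400,-20,250,SYAW)
p=panels("t5"); im=cv2.imread("pics/t5.png")
cv2.imwrite("pics/c6.png",u8(im,130,130,360,270,3.4))
E
```

```text
{'orange': (np.int32(279), array([652.3, -67.2]), array([653.4, -67.5]), (61, 41), np.float64(-1.557)), 'green': (np.int32(297), array([504.1, 357. ]), array([504.2, 357.2]), (65, 43), np.float64(0.896))}
grip t 30.6 tcp [504.8 357.4   5. ] yaw -2.246 F [-0.4 -0.3  5.9] op 0.5 gf 52.4
lifted t 31.5 tcp [503.3 356.5 118.9] yaw -2.246 F [ 1.1  0.2 -1.5] op 0.498 gf 51.7
touch True
placed t 34.2 tcp [642.1  10.5  50. ] yaw -1.571 F [ 0.4 -0.9  4.6] op 0.498 gf 52.3
left t 35.2 tcp [641.5  10.5 129.3] yaw -1.571 F [0.5 0.4 0.2] op 0.617 gf 0.0
{'orange': (np.int32(277), array([652.3, -67.4]), array([653.4, -67.5]), (61, 41), np.float64(-1.557)), 'green': (np.int32(294), array([652.2,  14.7]), array([652.3,  14.8]), (61, 41), np.float64(-1.558))}
```

View pics/c6.png

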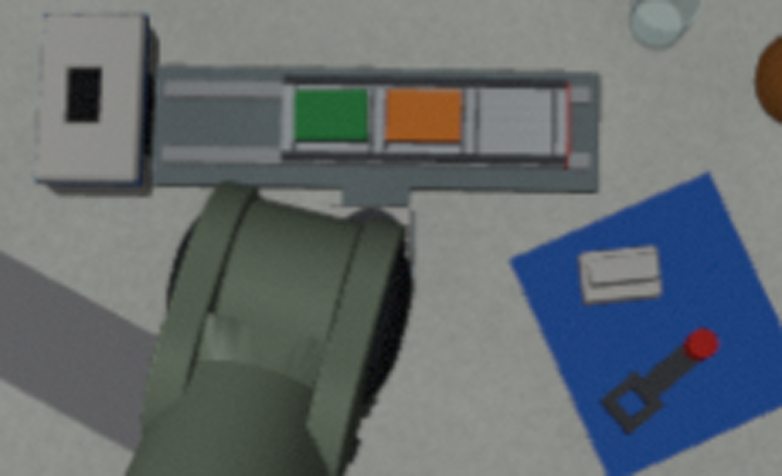

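Both panels are in slots 2 and 3, with cast tops at (641.2,-68.3) and (641.1,11.2), about 1 mm from commanded. The crank is still at c6 (632,402) with its knob at (702,344). Before fitting, I'll check the shaft's angle close up.

```bash
python3 - <<'E'
from h import *
im=np.mean([cv2.imread(f"pics/{n}.png").astype(float) for n in ("top0","t3","t4")],0).astype(np.uint8)
a=u8(im,226,188,252,214,22)
cv2.imwrite("pics/c7.png",np.clip(a*1.5,0,255).astype(np.uint8))
b=u8(im,226,188,252,214,16); H,S,V=hsv(b)
for t in (70,90,110,130):
    for vt in (0,95,110):
        m=(S>t)&(H>8)&(H<35)&(V>vt)
        for A,c,bm in blobs(m,1500):
            ct=cv2.findContours(bm.astype(np.uint8),0,1)[0][0]; print(t,vt,A,cv2.minAreaRect(ct))
E
```

```text
70 0 11942 ((202.71090698242188, 196.1606903076172), (119.26729583740234, 111.66075134277344), 82.303955078125)
70 95 6244 ((200.50747680664062, 186.64962768554688), (80.44950103759766, 88.63926696777344), 87.1375961303711)
70 110 3656 ((202.0, 184.0), (62.0, 68.0), 90.0)
90 0 10764 ((202.7538604736328, 196.03077697753906), (115.10423278808594, 104.18917846679688), 82.87498474121094)
90 95 6239 ((200.50747680664062, 186.64962768554688), (80.44950103759766, 88.63926696777344), 87.1375961303711)
90 110 3656 ((202.0, 184.0), (62.0, 68.0), 90.0)
110 0 9409 ((203.1044921875, 196.39413452148438), (109.24260711669922, 96.901611328125), 82.50414276123047)
110 95 6141 ((200.65711975097656, 186.356201171875), (80.221923828125, 88.80286407470703), 86.18592071533203)
110 110 3656 ((202.0, 184.0), (62.0, 68.0), 90.0)
130 0 7605 ((204.330810546875, 197.14614868164062), (101.33637237548828, 85.45993041992188), 82.87498474121094)
130 95 5690 ((202.77908325195312, 185.60267639160156), (78.08966064453125, 82.94387817382812), 82.7249984741211)
130 110 3628 ((202.5, 184.0), (62.0, 67.0), 90.0)
```

View pics/c7.png

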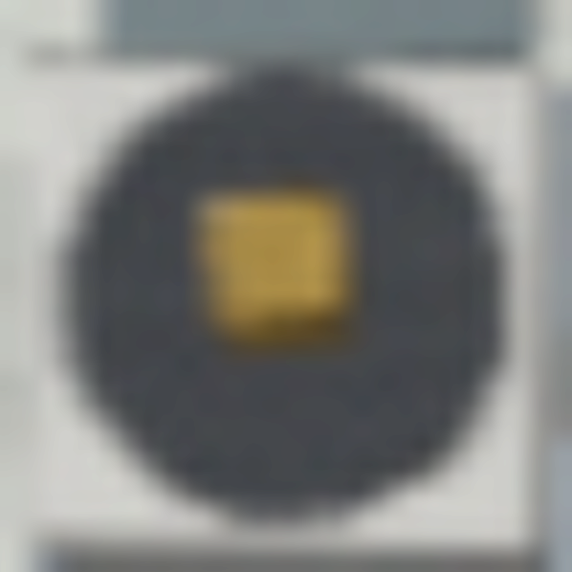

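The brass square is seen at c7 (277,256), turned roughly 0.13 rad counterclockwise, and casts to (527.5,-26.1), which agrees with the collar. I'll now take the crank and try it on the shaft.

```bash
cat >> h.py <<'E'
SH=np.array([527.8,-26.3])
def crank(tag):
    cv2.imwrite(f"pics/{tag}.png",imaging.capture("top")); im=cv2.imread(f"pics/{tag}.png"); b=u8(im,280,190,380,280,8); H,S,V=hsv(b)
    f=lambda c:(np.asarray(c)+.5)/8-.5+[280,190]
    k=max(blobs(((H<6)|(H>172))&(S>140)&(V>70),800),key=lambda t:t[0])
    knob=pix2w(f(k[1]),50)[0][:2]
    d=np.zeros(V.shape,bool); d|=(V<85)&(S<110)
    kp=k[1]; D=max([t for t in blobs(cv2.morphologyEx(d.astype(np.uint8),cv2.MORPH_OPEN,np.ones((5,5))),3000)],key=lambda t:t[0])
    cts,hi=cv2.findContours(D[2].astype(np.uint8),cv2.RETR_CCOMP,cv2.CHAIN_APPROX_NONE)
    h=max([c for c,q in zip(cts,hi[0]) if q[3]>=0],key=cv2.contourArea); m=cv2.moments(h)
    hole=pix2w(f([m["m10"]/m["m00"],m["m01"]/m["m00"]]),12)[0][:2]
    v=knob-hole; print("crank hole",hole.round(1),"knob",knob.round(1),"d",np.hypot(*v).round(1),"yaw",np.arctan2(v[1],v[0]).round(3)); return hole,knob
E
python3 - <<'E'
from h import *
hole,knob=crank("t6")
E
```

```text
crank hole [ 398.3 -254.5] knob [ 446.2 -310.2] d 73.4 yaw -0.861
```

```bash
python3 - <<'E'
from h import *
cy=-0.861; hole=np.array([397.8,-253.9]); a=33.; u=np.array([np.cos(cy),np.sin(cy)])
p=hole+a*u
bot.grip(0.5); r=pose(*p,110,cy); print(r)
bot.movel([*p,6],max_speed=90); bot.grip(0,90); s=st("grip")
zg=s["tcp_pos"][2]
bot.movel([*p,150]); st("lift")
sy=-np.pi/2+0.14; u=np.array([np.cos(sy),np.sin(sy)]); q=SH+a*u
dy=r[2]-cy
r2=[np.pi,0,sy+dy]; print("zg",zg,"rot",r2)
bot.move_ptp([*q,zg+122],r2); s=st("over")
cv2.imwrite("pics/t7.png",imaging.capture("top")); im=cv2.imread("pics/t7.png"); cv2.imwrite("pics/s7.png",imaging.capture("scene"))
sc=cv2.imread("pics/s7.png")
H,S,V=hsv(im)
for A,c,b in blobs(((H<6)|(H>172))&(S>140)&(V>70),8): print("red top",A,pix2w(c,122+50)[0].round(1))
H,S,V=hsv(sc)
for A,c,b in blobs(((H<6)|(H>172))&(S>140)&(V>70),8): print("red scene",A,c,pix2w(c,122+45,"scene")[0].round(1))
print("expected knob",SH+75*u)
a1=u8(im,190,160,290,240,5); b1=u8(sc,260,170,360,250,3)
cv2.imwrite("pics/c8.png",np.vstack([a1,cv2.resize(b1,(500,200*2))[:200]]))
cv2.imwrite("pics/c8.png",np.hstack([a1[:, :400],cv2.resize(b1,(400,400))]))
E
```

```text
[3.141592653589793, 0, 2.2805926535897934]
grip t 39.9 tcp [ 419.5 -279.4    6.9] yaw 2.281 F [-2.3  0.7  5.5] op 0.232 gf 88.8
lift t 41.0 tcp [ 418.6 -278.3  149. ] yaw 2.281 F [ 0.2  0.5 -4.9] op 0.231 gf 88.2
zg 6.905059455096098 rot [3.141592653589793, 0, 1.7107963267948967]
over t 42.0 tcp [531.9 -59.5 128.4] yaw 1.711 F [ 0.6 -0.1 -3.5] op 0.232 gf 88.2
red top 65 [ 537.6 -101.7  172. ]
red scene 64 [286.84375  194.921875] [ 546.2 -105.4  167. ]
expected knob [ 538.2657336  -100.56619972]
```

View pics/c8.png

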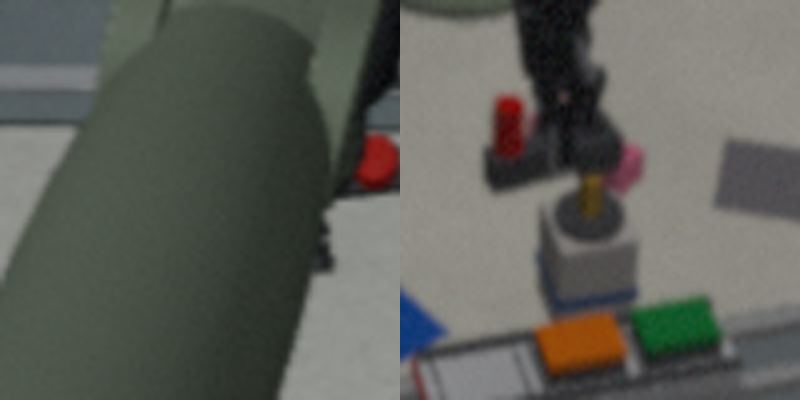

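The crank is held over the shaft: knob at c8 left (377,160) and the brass end under the hub at c8 right (592,195). The cast knob is within 1.3 mm of where it should be, so I'll lower it.

```bash
cat > fit.py <<'E'
from h import *
zg=6.9; sy=-np.pi/2+0.14; u=np.array([np.cos(sy),np.sin(sy)]); q=SH+33*u
st("start")
bot.movel([*q,zg+111],max_speed=40); st("near")
offs=[(0,0)]+[(r*np.cos(t),r*np.sin(t)) for r in (1.2,2.2,3.2) for t in np.arange(0,2*np.pi,np.pi/4 if r>1.2 else np.pi/2)]
for i,(dx,dy) in enumerate(offs):
    if i: bot.movel([q[0]+dx,q[1]+dy,zg+110],max_speed=25)
    hit=bot.movel([q[0]+dx,q[1]+dy,zg+79],max_speed=25,threshold=7); s=bot.get_state(); z=s["tcp_pos"][2]-zg
    print(i,round(dx,1),round(dy,1),hit,"crank z",round(z,1),s["contact_force"].round(1),s["tcp_pos"].round(1))
    if z<84: break
st("end")
E
python3 fit.py
```

```text
start t 42.1 tcp [532.1 -60.2 128.7] yaw 1.709 F [-0.   0.8 -3.9] op 0.23 gf 88.2
near t 42.6 tcp [532.  -59.2 117.5] yaw 1.71 F [ 0.7  0.2 -2.6] op 0.23 gf 88.2
0 0 0 True crank z 79.9 [-0.1  0.2  5.1] [532.2 -59.   86.8]
end t 43.7 tcp [532.2 -59.   86.8] yaw 1.711 F [-0.1  0.2  5.1] op 0.231 gf 89.4
```

Seated first try (underside at 79.9 mm). I'll release, grip the knob and wind.

```bash
cat > wind.py <<'E'
from h import *
import sys
def wind(a0,total,R0=75.2,step=np.pi/12,thr=10,zt=112.,speed=110):
    a=a0; n=int(round(total/step))
    for i in range(n):
        a-=step; p=[SH[0]+R0*np.cos(a),SH[1]+R0*np.sin(a),zt]
        hit=bot.movel(p,max_speed=speed,threshold=thr)
        if hit or i%6==5: st(f"a={a:.2f} turned {a0-a:.2f} hit {hit}")
        if hit: break
    return a,hit
E
python3 - <<'E'
from wind import *
bot.dwell(.3); bot.grip(0.5); s=bot.get_state()["tcp_pos"]; bot.movel([s[0],s[1],190]); st("free")
a=-np.pi/2+0.14; k=SH+75*np.array([np.cos(a),np.sin(a)])
ok={}
for y in (1.57,0.0,0.785,2.36,3.14,-0.785,-1.57):
    qs=[solve_ik([SH[0]+75*np.cos(t),SH[1]+75*np.sin(t),112],[np.pi,0,y]) for t in np.arange(0,6.3,.5)]
    ok[y]=None if any(q is None for q in qs) else np.abs(np.array(qs)[:,4:]).max(0).round(2)
print(ok)
# where is the knob now?
im=imaging.capture("scene"); H,S,V=hsv(im)
for A,c,b in blobs(((H<6)|(H>172))&(S>140)&(V>70),8): print("knob scene",pix2w(c,125,"scene")[0].round(1),"exp",k.round(1))
pose(*k,190,1.57); bot.grip(.6); bot.movel([*k,112],max_speed=80); st("down"); bot.grip(0,50); st("gripped")
a,hit=wind(a,np.pi)
print(a,hit)
cv2.imwrite("pics/t8.png",imaging.capture("top")); cv2.imwrite("pics/s8.png",imaging.capture("scene"))
cv2.imwrite("pics/c9.png",np.hstack([u8(cv2.imread("pics/t8.png"),190,130,310,230,4)[:, :400],u8(cv2.imread("pics/s8.png"),240,160,400,320,2.5)]))
E
```

```text
free t 45.2 tcp [530.  -58.5 189.2] yaw 1.711 F [-0.6  0.4 -0.5] op 0.496 gf 0.0
{1.57: array([0.  , 1.52]), 0.0: array([0.  , 3.09]), 0.785: array([0.  , 2.31]), 2.36: array([0.  , 0.73]), 3.14: array([0.  , 0.33]), -0.785: array([0.  , 2.69]), -1.57: array([0.  , 1.91])}
knob scene [ 546.2 -103.7  125. ] exp [ 538.3 -100.6]
down t 47.0 tcp [ 538.7 -100.7  112.5] yaw 1.57 F [-0.2 -0.  -0.6] op 0.602 gf 0.0
gripped t 47.3 tcp [ 538.7 -100.8  112.5] yaw 1.57 F [ 0.4 -0.2  2.1] op 0.289 gf 48.9
a=-3.00 turned 1.57 hit False t 49.2 tcp [452.3 -35.5 112.3] yaw 1.571 F [-5.2  1.5 11.1] op 0.288 gf 49.7
a=-4.57 turned 3.14 hit False t 51.2 tcp [518.   48.1 112.3] yaw 1.57 F [0.8 0.2 5.1] op 0.289 gf 49.4
-4.57238898038469 False
```

View pics/c9.png

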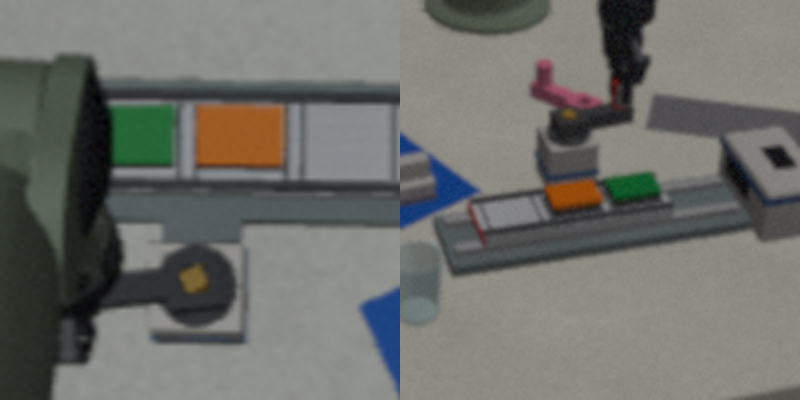

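The c9 view shows the crank on the shaft with its arm toward the reader and orange moved about 14 mm, so winding works. The tool reads an upward force, so I'll check that static load before continuing.

```bash
python3 - <<'E'
from wind import *
def F(n=8):
    f=[]
    for _ in range(n): bot.dwell(.03); f.append(bot.get_state()["contact_force"])
    return np.mean(f,0).round(2)
a=-4.572; p=SH+75.2*np.array([np.cos(a),np.sin(a)])
print("held",F())
bot.grip(.45); print("released",F())
bot.grip(0,50); print("regripped",F()); st()
bot.grip(.45); bot.movel([*p,114]); bot.grip(0,30); print("regrip 30N z114",F())
for z in (114.5,115): bot.movel([*p,z],max_speed=10); print(z,F())
E
```

```text
held [1.93 0.16 4.74]
released [ 0.11  0.05 -0.24]
regripped [-0.86  0.54  1.36]
t 52.6 tcp [517.3  48.2 112.1] yaw 1.57 F [-0.8  1.2  1.9] op 0.286 gf 48.9
regrip 30N z114 [-0.33  0.03  1.82]
114.5 [ 0.06 -0.19 -0.72]
115 [-0.36 -1.79 -3.27]
```

```bash
python3 - <<'E'
from wind import *
bot.movel([*(SH+75.2*np.array([np.cos(-4.572),np.sin(-4.572)])),114.2],max_speed=10); bot.grip(0,40)
a,hit=wind(-4.572,4*np.pi,zt=114.2)
print(a,hit)
cv2.imwrite("pics/t9.png",imaging.capture("top")); cv2.imwrite("pics/s9.png",imaging.capture("scene"))
cv2.imwrite("pics/c10.png",np.hstack([u8(cv2.imread("pics/t9.png"),180,130,300,230,4)[:, :400],u8(cv2.imread("pics/s9.png"),240,160,400,320,2.5)]))
E
```

```text
a=-6.14 turned 1.57 hit False t 57.2 tcp [601.6 -16.1 114.1] yaw 1.57 F [-4.6 -2.   3.4] op 0.287 gf 40.9
a=-7.71 turned 3.14 hit False t 59.1 tcp [ 538.9 -100.9  114.4] yaw 1.57 F [-0.4  3.4  1.3] op 0.29 gf 40.6
a=-9.28 turned 4.71 hit False t 61.1 tcp [452.3 -35.8 114.1] yaw 1.571 F [-5.6  0.8  7.8] op 0.286 gf 41.2
a=-10.86 turned 6.28 hit False t 63.0 tcp [517.7  48.  114.3] yaw 1.57 F [0.6 3.7 3.8] op 0.293 gf 40.7
a=-12.43 turned 7.85 hit False t 65.0 tcp [601.6 -16.6 114.1] yaw 1.569 F [-3.4 -1.7  4.3] op 0.281 gf 41.0
a=-14.00 turned 9.42 hit False t 66.9 tcp [ 538.8 -100.9  114.4] yaw 1.57 F [-0.7  1.7  2. ] op 0.293 gf 40.6
a=-15.57 turned 11.00 hit False t 68.9 tcp [452.3 -35.9 114.2] yaw 1.571 F [-6.1  1.6  8.5] op 0.288 gf 41.2
a=-17.14 turned 12.57 hit False t 70.8 tcp [517.6  48.  114.2] yaw 1.57 F [1.5 4.1 3.3] op 0.29 gf 40.7
-17.138370614359168 False
```

View pics/c10.png

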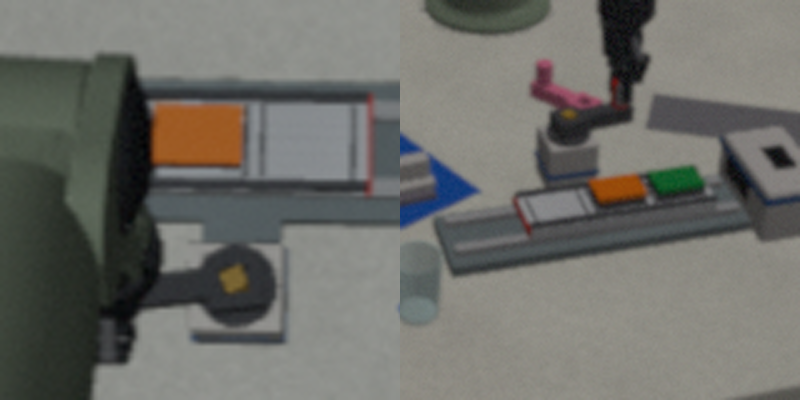

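The c10 view shows the carriage well along, with its red end at left (371,145), and the crank still seated. I'll wind on to the stop.

```bash
python3 - <<'E'
from wind import *
a,hit=wind(-17.1384,3.4,zt=114.2)
if not hit: a,hit=wind(a,2.4,step=np.pi/30,thr=9,zt=114.2,speed=60)
bot.dwell(.3); st(f"final a {a} {hit}")
cv2.imwrite("pics/t10.png",imaging.capture("top"))
E
```

```text
a=-18.71 turned 1.57 hit False t 72.9 tcp [601.6 -16.6 114. ] yaw 1.569 F [-3.3 -1.9  4.9] op 0.29 gf 41.0
a=-20.28 turned 3.14 hit False t 74.8 tcp [ 538.9 -100.9  114.4] yaw 1.57 F [-1.3  2.   1.5] op 0.288 gf 40.6
a=-21.17 turned 0.63 hit False t 76.8 tcp [474.9 -80.8 114.2] yaw 1.57 F [-3.1 -2.3  8. ] op 0.291 gf 41.2
a=-21.38 turned 0.84 hit True t 77.3 tcp [468.4 -73.4 115. ] yaw 1.568 F [ 1.9 -3.5 -2. ] op 0.284 gf 40.3
final a -21.379550082346245 True t 77.6 tcp [468.5 -73.7 115. ] yaw 1.568 F [ 1.4 -2.9 -2.9] op 0.291 gf 40.3
```

```bash
python3 - <<'E'
from wind import *
bot.dwell(.2)
bot.grip(.45); st("rel"); s=bot.get_state()["tcp_pos"]
bot.movel([s[0],s[1],200]); pose(400,-180,260,1.57)
p=panels("t11"); im=cv2.imread("pics/t11.png")
H,S,V=hsv(im)
for n in ("orange","green"):
    if n in p: print(n, pix2w(w2pix([[*p[n][1],18]])[0],63)[0].round(1))
cv2.imwrite("pics/c11.png",u8(im,130,130,280,230,5))
E
```

```text
rel t 78.2 tcp [468.5 -73.5 115.3] yaw 1.568 F [-1.1  0.3 -0.1] op 0.447 gf 0.0
{'orange': (np.int32(280), array([652. ,  28.2]), array([652.1,  27.1]), (61, 41), np.float64(-1.558)), 'green': (np.int32(315), array([652.4, 111. ]), array([652.7, 110.9]), (65, 44), np.float64(-1.559))}
orange [640.9  24.2  63. ]
green [641.3 104.4  63. ]
```

View pics/c11.png

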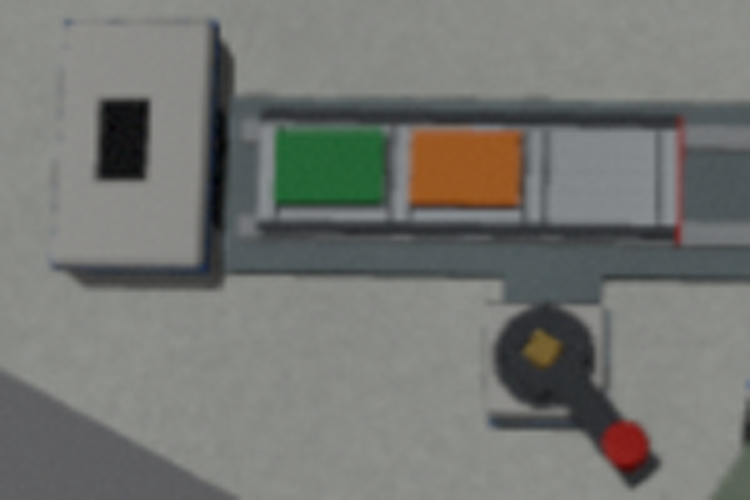

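The c11 view shows both panels in their slots with the carriage beside the reader, having travelled about 93 mm from its roughly 7 mm start. The crank is still seated with its knob at c11 (625,443). Next I'll take it off and lay it back on the mat.

```bash
python3 - <<'E'
from h import *
im=cv2.imread("pics/t11.png"); H,S,V=hsv(im)
k=[(A,pix2w(c,130)[0][:2]) for A,c,b in blobs(((H<6)|(H>172))&(S>140)&(V>70),30)][0]
v=k[1]-(SH+[-.4,.4]); cy=np.arctan2(v[1],v[0]); print("knob",k,"d",np.hypot(*v),"yaw",cy)
assert abs(np.hypot(*v)-75)<4
u=np.array([np.cos(cy),np.sin(cy)]); p=SH+33*u
hole=np.array([397.8,-253.9]); ty=-0.861; tp=hole+33*np.array([np.cos(ty),np.sin(ty)])
best=None
for o in (-2*np.pi,-np.pi,0,np.pi,2*np.pi):
    a,b=solve_ik([*p,150],[np.pi,0,cy+o]),solve_ik([*tp,150],[np.pi,0,ty+o])
    if a is not None and b is not None:
        c=max(abs(a[5]),abs(b[5])); print(o,a[5],b[5])
        if best is None or c<best[0]: best=(c,o)
o=best[1]
bot.grip(.5); bot.move_ptp([*p,190],[np.pi,0,cy+o]); bot.movel([*p,87.5],max_speed=80); st("at arm")
bot.grip(0,90); s=st("grip"); zg=s["tcp_pos"][2]-80
print("blocked",bot.movel([*p,120],max_speed=40,threshold=25)); st("up")
bot.movel([*p,160],max_speed=80); st("clear")
bot.move_ptp([*tp,120],[np.pi,0,ty+o]); st("over mat")
bot.movel([*tp,zg+8],max_speed=90)
print("touch",bot.movel([*tp,zg-3],max_speed=15,threshold=3)); st("set")
bot.grip(.5); s=bot.get_state()["tcp_pos"]; bot.movel([s[0],s[1],160]); 
pose(300,150,300,1.57); st("away")
crank("t12"); p=panels("t13")
cv2.imwrite("pics/c12.png",u8(cv2.imread("pics/t12.png"),130,120,390,290,3))
E
```

```text
knob (np.int32(63), array([470.00080936, -73.799274  ])) d 74.75966517055154 yaw -2.4461698483287035
-6.283185307179586 -0.935917066651939 -3.0142642672309417
-3.141592653589793 2.2056755869378533 0.1273283863588519
0 -0.9359170666519399 -3.014264267230941
3.141592653589793 2.205675586937854 0.1273283863588519
6.283185307179586 -0.9359170666519394 -3.014264267230941
at arm t 82.3 tcp [502.9 -47.5  88. ] yaw 0.695 F [0.3 0.2 0.2] op 0.5 gf 0.0
grip t 82.7 tcp [502.6 -47.3  88.3] yaw 0.697 F [-1.6  0.6  5.1] op 0.233 gf 88.1
blocked True
up t 82.9 tcp [502.5 -47.2  88.6] yaw 0.697 F [ 2.5 -0.2 -1.8] op 0.228 gf 92.1
clear t 84.0 tcp [502.3 -47.3 160.2] yaw 0.697 F [-0.2 -0.5 -0.6] op -0.002 gf 0.0
over mat t 85.8 tcp [ 419.4 -278.7  120. ] yaw 2.281 F [ 0.2  0.3 -1.2] op -0.001 gf 0.0
touch False
set t 88.0 tcp [ 419.4 -279.     5.3] yaw 2.281 F [ 0.2 -0.2  0.4] op -0.002 gf 0.0
away t 91.3 tcp [300.3 149.7 299.7] yaw -1.573 F [-0.4  1.3 -0.2] op 0.5 gf 0.0Traceback (most recent call last):
  File "<stdin>", line 24, in <module>
  File "h.py", line 57, in crank
    k=max(blobs(((H<6)|(H>172))&(S>140)&(V>70),800),key=lambda t:t[0])
ValueError: max() iterable argument is empty
```

The grip slipped off because the crank was jammed, probably turned against the end stop with no backlash. I'll find where it is now, numerically.

```bash
python3 - <<'E'
from h import *
im=imaging.capture("top"); sc=imaging.capture("scene"); cv2.imwrite("pics/t14.png",im); cv2.imwrite("pics/s14.png",sc)
for n,i in (("top",im),("scene",sc)):
    H,S,V=hsv(i)
    for A,c,b in blobs(((H<6)|(H>172))&(S>140)&(V>70),15):
        ys,xs=np.where(b); print(n,A,c.round(1),"rows",ys.min(),ys.max(),[pix2w(c,z,n)[0][:2].round(1) for z in (125,130,135)])
k0=w2pix([[470,-73.8,130]]); print("before px",k0)
# scene before (s9 etc. differ); predicted scene px of knob top/bottom at seated height
for z in (104,122,140.5): print(z,w2pix([[470.3,-74.2,z]],"scene").round(1))
c=u8(im,215,180,275,225,6); cv2.imwrite("pics/c12.png",c)
H,S,V=hsv(im); g=im.max(2).astype(int)
print(panels("t15"))
E
```

```text
top 70 [258.1 215.3] rows 211 220 [array([479.8, -83.3]), array([479.2, -83.3]), array([478.5, -83.4])]
scene 59 [286.6 195.8] rows 191 201 [array([485. , -88.3]), array([492.9, -90.6]), array([500.8, -92.9])]
before px [[254.60343363 218.5399768 ]]
104 [[289.3 198.4]]
122 [[289.4 193.9]]
140.5 [[289.6 189.1]]
{'orange': (np.int32(281), array([652.1,  28.1]), array([652.1,  27.1]), (61, 41), np.float64(-1.558)), 'green': (np.int32(317), array([652.5, 111.1]), array([652.7, 110.9]), (65, 44), np.float64(-1.559))}
{'orange': (np.int32(281), array([652.1,  28.1]), array([652.1,  27.1]), (61, 41), np.float64(-1.558)), 'green': (np.int32(317), array([652.5, 111.1]), array([652.7, 110.9]), (65, 44), np.float64(-1.559))}
```

The crank is still seated, now turned back about 0.18 rad into its play; the panels and carriage haven't moved. I'll regrip more gently, with small wiggles if it's blocked.

```bash
cat > off.py <<'E'
from h import *
def F(n=6):
    f=[]
    for _ in range(n): bot.dwell(.03); s=bot.get_state(); f.append(np.r_[s["contact_force"],s["wrist_torque"]])
    return np.mean(f,0).round(2)
cy=-2.269; O=np.pi; A=31.
def P(a,z,thr=None,sp=30):
    u=np.array([np.cos(a),np.sin(a)]); return bot.movel([*(SH+A*u),z],rot=[np.pi,0,a+O],max_speed=sp,threshold=thr)
E
python3 - <<'E'
from off import *
u=np.array([np.cos(cy),np.sin(cy)]); p=SH+A*u
bot.grip(.5); bot.move_ptp([*p,190],[np.pi,0,cy+O]); P(cy,87,sp=80); print("free",F())
bot.grip(0,40); print("grip",F()); z=bot.get_state()["tcp_pos"][2]
a=cy
for d in (0,.04,.08,-.04,.12,-.08,.16):
    a=cy+d; P(a,z,sp=15,thr=15); f=F(); hit=P(a,z+6,thr=15,sp=15); zz=bot.get_state()["tcp_pos"][2]
    print("d",d,"force",f,"lift blocked",hit,"z",round(zz,1),F()[:3])
    if not hit: break
    P(a,z,sp=15)
st("end")
E
```

```text
free [ 0.05 -0.19  0.1  -0.01 -0.01  0.  ]
grip [-2.21  0.8   5.93  0.23  0.43  0.  ]
d 0 force [-1.36  1.56  2.99  0.32  0.29  0.01] lift blocked False z 93.6 [ 0.12  0.01 -3.61]
end t 97.9 tcp [507.8 -50.1  93.6] yaw 0.872 F [-0.1 -0.4 -3.9] op 0.427 gf 40.6
```

It lifts freely, but an opening of 0.43 means the pads caught the hub's edge. I'll set it back down, regrip farther out on the arm and lift.

```bash
python3 - <<'E'
from off import *
import off
P(cy,87.6,sp=20,thr=10); st("down"); bot.grip(.6); bot.movel([*bot.get_state()["tcp_pos"][:2],150])
im=imaging.capture("top"); H,S,V=hsv(im)
ks=[(A,pix2w(c,130)[0][:2]) for A,c,b in blobs(((H<6)|(H>172))&(S>140)&(V>70),25)]; print(ks)
v=ks[0][1]-(SH+[-.4,.4]); c2=np.arctan2(v[1],v[0]); print("d",np.hypot(*v),"yaw",c2)
if abs(np.hypot(*v)-75)<4 and abs(c2-cy)<.2: cy2=c2
else: cy2=cy
off.A=37.; a=cy2
P(a,120,sp=80); P(a,87,sp=60); bot.grip(0,60); s=st("grip"); print(F()); z=s["tcp_pos"][2]
if s["opening"]<.3:
  for d in (0,.04,.08,-.04,.12,-.08):
    P(a+d,z,sp=15,thr=15); hit=P(a+d,z+6,thr=15,sp=15); s=bot.get_state()
    print("d",d,hit,s["tcp_pos"].round(1),s["opening"],F()[:3])
    if not hit: break
    P(a+d,z,sp=15)
E
```

```text
down t 98.2 tcp [508.5 -49.4  88. ] yaw 0.873 F [1.6 1.5 3.9] op 0.422 gf 41.0
[(np.int32(65), array([480.27419808, -83.57824782]))]
d 74.4823568247348 yaw -2.2558453030874905
grip t 100.7 tcp [504.7 -55.   87.6] yaw 0.886 F [-1.5  0.2  5.2] op 0.241 gf 59.3
[-1.85  0.32  5.56  0.07  0.3   0.03]
d 0 False [504.3 -54.9  93.5] 0.23877493571877367 [ 0.05  0.23 -3.48]
```

```bash
python3 - <<'E'
from off import *
p=bot.get_state()["tcp_pos"]; bot.movel([p[0],p[1],165],max_speed=70); s=st("clear")
assert s["opening"]>.2
hole=np.array([397.8,-253.9]); ty=-0.861; tp=hole+37*np.array([np.cos(ty),np.sin(ty)])
bot.move_ptp([*tp,120],[np.pi,0,ty+O]); st("over mat")
bot.movel([*tp,16],max_speed=80)
print("touch",bot.movel([*tp,5],max_speed=12,threshold=3)); st("set")
bot.grip(.5); s=bot.get_state()["tcp_pos"]; bot.movel([s[0],s[1],160]); 
pose(300,150,300,1.57); st("away")
crank("t16"); panels("t17")
im=imaging.capture("scene"); H,S,V=hsv(im)
print([(A,c.round(1)) for A,c,b in blobs(((H<5)|(H>174))&(S>150)&(V>80),12)],"start was 219.3,218.6")
cv2.imwrite("pics/c13.png",u8(cv2.imread("pics/t16.png"),130,110,390,290,3))
E
```

```text
clear t 103.1 tcp [503.9 -54.8 164.5] yaw 0.886 F [ 0.2  1.3 -4. ] op 0.239 gf 58.8
over mat t 104.8 tcp [ 422.1 -281.7  120. ] yaw 2.281 F [-0.4  0.2 -3.9] op 0.244 gf 58.8
touch True
set t 106.9 tcp [ 421.8 -281.8    7.7] yaw 2.281 F [ 0.1 -0.6  5.1] op 0.237 gf 59.8
away t 110.1 tcp [300.3 149.7 299.8] yaw -1.573 F [ 0.3 -0.6  0.4] op 0.497 gf 0.0
crank hole [ 398.9 -253.9] knob [ 447.3 -309.1] d 73.5 yaw -0.851
{'orange': (np.int32(281), array([652.1,  28.1]), array([652.1,  27.1]), (61, 41), np.float64(-1.558)), 'green': (np.int32(318), array([652.5, 110.8]), array([652.7, 110.9]), (65, 44), np.float64(-1.559))}
[(np.int32(36), array([220. , 218.9]))] start was 219.3,218.6
```

View pics/c13.png

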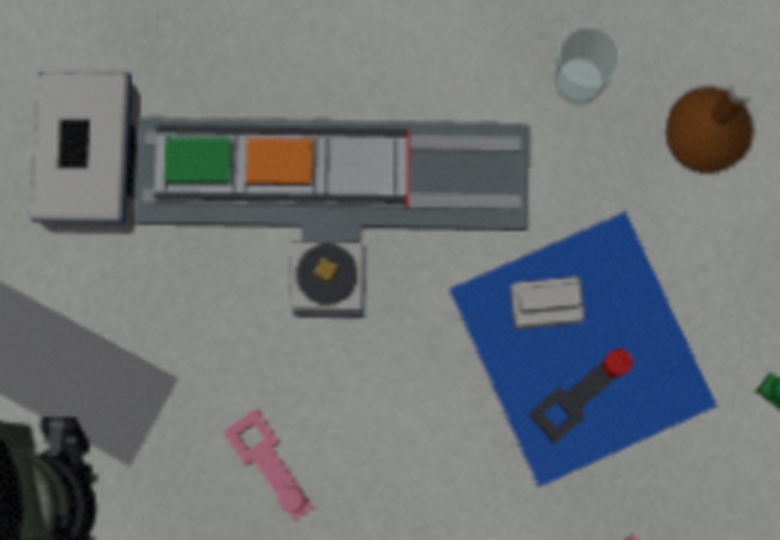

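Final view: the crank lies flat on the mat, knob up, at c13 (580,393), and the wiper is at (547,302). Both panels are in their slots. The carriage is home, with the brass square turned about 30° clockwise, which matches 20.94 rad. The beaker and flask are in place in this crop; the jar is outside it. Handing in.

```bash
python3 -c "
from bench import bot
print(bot.sign_off())"
```

```text
the job is handed in; nothing more can be done
None
```

The job is handed in at about 110 s of 210 s, with no verdict returned: bed wiped at about 4.6 N, both panels present (orange, green) in slots, carriage wound to its stop, crank (lifted off on a later try after the first grip slipped) and wiper back on the mat.

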